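# Turn the air filter cover until its lugs drop home

## Robot

A 6-joint arm with a two-finger parallel gripper is mounted at the origin on the work surface. World frame = base frame: x ahead of the robot, y to its left, z up, the work surface at z = 0. Lengths are in mm, angles in rad, forces in N, time in s.
With the tool pointing down it reaches from about 275 to 750 mm from the base axis. Payload 10.2 kg.
Tool frame: the origin (TCP) lies between the finger pads; the fingertips stand 14 mm ahead of it and the grasp point (between the pads) lies 5 mm behind it (tip_reach is the distance from the TCP to the fingertips, in mm); z points along the fingers, y is the line along which they close (so a half turn about z gives the same grasp; the last joint's range is limited). The gripper opens to 85 mm and grips with 20 to 120 N. Pads are 22 mm wide; open, the fingers measure 114 mm over their backs; the gripper's body (76 mm by 85 mm) begins 54 mm behind the grasp point. The pads swing forward as they close: fully open they stand 13 mm farther back than shut.
Start: joints at [-1.324, 0.313, 1.498, -0, 1.331, -0.223], TCP at [237.661, -468.133, 245.294] pointing down, gripper open.
Joint ranges: [-2.94, 2.94], [-0.97, 2.17], [0.19, 2.56], [-1.23, 4.37], [0.02, 3.11], [-2.88, 2.88]. Speed limits (rad/s): [2.39, 2.39, 3.01, 3.14, 3.14, 3.14].

## Interface

Orientations are given as a unit quaternion [w, x, y, z].
In Python, from rig import * gives the robot as it stands.
- The arm moves only by the tool arm_command, never from a script. Its argument "steps" is a list that holds one entry, the list of rows, each a list of 7 numbers: the opening, from 0 (shut) to 1 (fully open), then the shift along the tool's x, y, z each as a share of 0.05 m, from -1 to 1, then the turn, a rotation vector about the tool's x, y, z each as a share of 0.15 rad, from -1 to 1. A call has 1 to 8 rows; each row shifts and turns the commanded pose from where the row before left it, along the tool's axes as they then stand; what a row does not reach is not made up. A row lasts 1/8 s, in which the tool goes at most 62.5 mm and 10.7 degrees, less where a joint would pass 70% of its speed; a pose out of reach is approached as far as the arm can. A call with a number of a shift or a turn outside -1 to 1 is refused whole. A call with a gripper value outside its range is refused whole. The fingers move at their own pace and stop on an object; "squeeze" is the grip in N (left out, the last holds). Time passes only in rows, so rows that do not move let the fingers close. It gives the time, the measured TCP pose, the force, the opening and the grip force at its end, in the units of the state.
- sense(): the state, without advancing time (a new reading comes with each control period).
- capture(name): name is "side" or "top"; returns the picture (480x640x3 uint8, red, green, blue); there is no depth.
- get_calibration(name): a dict with "intrinsics" (3x3 intrinsics, pixels), "rvec" (rotation vector, rad) and "tvec" (3), from world to camera coordinates, as OpenCV has them. Camera axes: x right, y down, z forward; pixel columns grow to the right and rows downward; lengths in mm; the calibration is good to about 2 mm. A picture is of the moment at which its call begins. get_calibration takes no time and is no camera call.
- finish_job(): hands the job in; it is judged then, once.
The state is a dict: "time_s": time; "joints": joint angles; "dq": joint speeds; "tau": joint torques, N m; "eef_pos": TCP position; "ee_rot": TCP orientation; "force": force on the tool from outside, world axes, zero at the start; "wrist_torque": the same for the moment, N m; "grip_width": opening from 0.0 (shut) to 1.0 (fully open); "grip_force": force on a finger pad.
Only numpy, scipy, OpenCV 4.12 (cv2) and the standard library are available. Lean on these libraries where they do the work, as an engineer would, in place of code of your own. Each camera call takes 0.05 s, during which the arm holds its last target. There are 200 camera calls.

## Task

Two air filter housings stand on the storeroom table, and one has its cover sitting proud because the lugs under it ride on the rim. Take that cover by its bar grip and turn it on its housing, without lifting it off, until the lugs drop into the notches and it lies flush on the rim; then let go. Leave the other cover, which is already home, as it is.

Things in the scene. Friction and masses are not known exactly. Their poses are not given: they have to be found in the camera images.
- cover: The proud cover: aluminium disc 116 mm wide, 6 thick; black bar grip across its top, 84 long (its x), 18 thick (y), 32 tall. Origin: centre of disc underside. Below: centring plug 91 wide, 16 deep; two lugs at +x/-x (under bar ends), 8 deep, 36 deg wide, now on the rim: origin 128 mm above table, bar 40-90 deg either way off the ribs. Turns freely; 0.25 kg. A half turn is the same.
- housing: Housing under the proud cover: grey can 112 mm wide, 120 tall, fixed to the table. Origin: centre of underside; z up. Two rim notches 12 deep, 56 deg wide at +x and -x; ribs 24 wide, out to 76 mm from the axis at +x and -x, show them. With the bar within about 10 deg of the ribs' line, the lugs drop 8 mm when the cover is lowered or let go; the disc then lies on the rim (cover origin at 120 mm).
- other_cover: The cover to leave alone: same make, size, origin and axes as cover, but already home: its disc lies on the rim (origin 120 mm above the table) and its bar points along its housing's ribs within 6 degrees.
- other_housing: The housing of the cover that is home: same make, size, origin and axes as housing, also fixed to the table. One housing stands to the left (+y), one to the right (-y), in either order.
There are look-alikes about, which are no part of the job. What is shaped like the other_housing but pink is not meant.

How it is judged:
By the outcome, as a careful person would: the job done as asked, in the order asked, and still so for the second after the job is handed in, with the robot touching nothing.
It also fails if it takes over 35 s, if anything falls off the work surface, if the arm or the gripper's body presses on something with over 40 N, if the wrist force passes 120 N, or if a joint passes its speed limit or range.

## Working session

There is one attempt and no reset: what is moved stays moved. The work goes in short steps, Python scripts to look and compute and a tool call to move; the robot and the scene stay as the last step left them, time stands still between calls to the robot, and variables do not carry over. Pictures are saved under pics/ and viewed, at most 10 in all, crops included, and the job is handed in when it is done.

Besides the shell and the picture viewer there is one more tool, called in YAML: its name, and indented under it one key for each argument. arm_command: Moves the arm, as the interface text tells. Its arguments: {"type":"object","properties":{"steps":{"type":"array"},"squeeze":{"type":"number"}},"required":["steps"]}

```bash
mkdir -p pics; python3 - <<'E'
from rig import *
import cv2,numpy as np
for n in("side","top"):
    im=capture(n); cv2.imwrite(f"pics/{n}0.png",im[:,:,::-1])
    c=get_calibration(n); R=cv2.Rodrigues(np.array(c["rvec"],float))[0]
    print(n,c["intrinsics"],(-R.T@np.array(c["tvec"]).ravel()).round(),R.round(2).tolist())
print(sense())
E
```

```text
side [[515.20747943   0.         315.81074802]
 [  0.         515.20747943 246.98474975]
 [  0.           0.           1.        ]] [482. 590. 773.] [[-0.99, -0.14, 0.01], [-0.11, 0.74, -0.66], [0.08, -0.66, -0.75]]
top [[522.08587284   0.         332.46834111]
 [  0.         522.08587284 229.22526879]
 [  0.           0.           1.        ]] [ 467.   14. 1082.] [[0.0, -1.0, 0.01], [-1.0, -0.0, -0.09], [0.09, -0.01, -1.0]]
{'time_s': 0.1, 'joints': array([-1.32439357e+00,  3.13415794e-01,  1.49836413e+00,  2.75176395e-05,
        1.33098476e+00, -2.23422815e-01]), 'dq': array([-2.02238674e-04, -1.14524171e-03, -5.13070014e-04, -5.75222014e-05,
       -7.17981974e-04,  1.47985930e-03]), 'tau': array([ 2.54648265e-03, -4.12898147e+01, -2.60141766e+01, -2.12200075e-04,
        3.02048451e-03, -3.17500633e-05]), 'eef_pos': array([ 237.61571128, -467.9147725 ,  244.78002349]), 'ee_rot': array([-5.86133342e-04,  9.72535240e-01,  2.32754942e-01,  6.62909328e-06]), 'force': array([0.31342671, 0.43416389, 0.07545322]), 'wrist_torque': array([-0.0377065 , -0.03146396,  0.03261538]), 'grip_force': 0.0, 'grip_width': 0.9980811502189979}
```

View pics/side0.png

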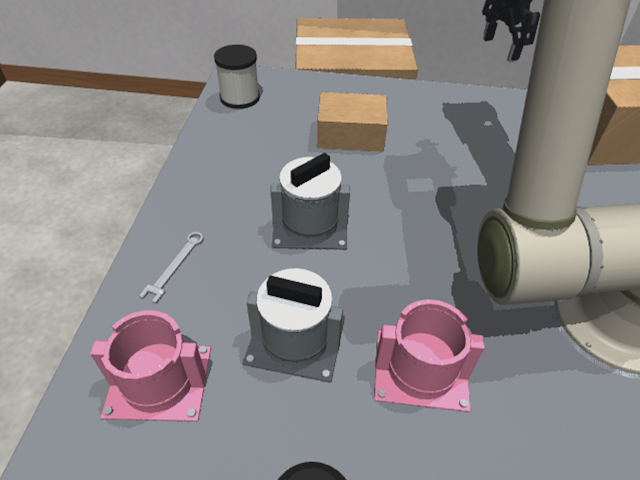

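View pics/top0.png

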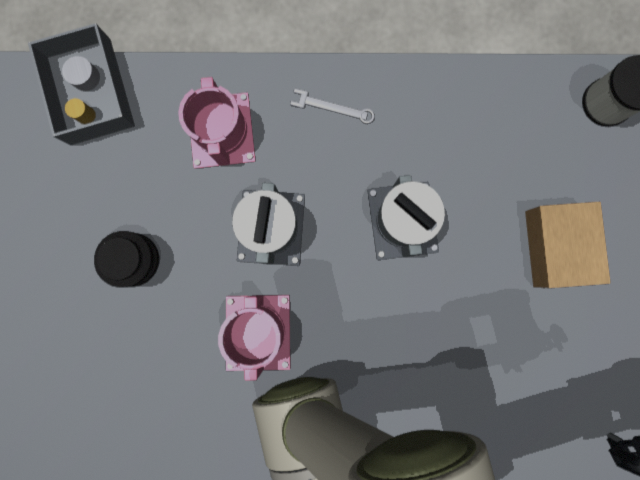

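Side view: two grey housings with covers, at (310,200) and (293,300), and two pink open look-alikes at (150,360) and (430,355). Top view: the grey ones are at (264,222) (left) and (413,213) (right), and the pink ones at (215,120) and (250,338). The right cover at (413,213) fits: its bar lies well off the ribs at (405,181) and (416,250). The left cover's bar follows its ribs. I'll confirm with one crop.

```bash
cat > h.py <<'E'
import cv2,numpy as np
from rig import *
def cam(n):
    c=get_calibration(n); return np.array(c["intrinsics"],float),cv2.Rodrigues(np.array(c["rvec"],float))[0],np.array(c["tvec"],float).reshape(3,1)
def ray(n,p):
    K,R,t=cam(n); d=R.T@np.linalg.inv(K)@np.array([p[0],p[1],1.]); return (-R.T@t).ravel(),d/np.linalg.norm(d)
def plane(n,p,z):
    o,d=ray(n,p); return o+d*(z-o[2])/d[2]
def tri(ps,pt):
    P=[]
    for n in("side","top"):
        K,R,t=cam(n);P.append(K@np.hstack([R,t]))
    X=cv2.triangulatePoints(P[0],P[1],np.array(ps,float).reshape(2,1),np.array(pt,float).reshape(2,1)).ravel();return X[:3]/X[3]
def proj(n,X):
    K,R,t=cam(n);q=K@(R@np.array(X,float).reshape(3,1)+t);return (q[:2]/q[2]).ravel()
E
python3 - <<'E'
from h import *
roi={"R":{"side":(265,145,100,115),"top":(360,165,95,105)},"L":{"side":(235,255,120,135),"top":(225,175,90,100)}}
for k in roi:
  c={}
  for n in("side","top"):
    im=cv2.imread(f"pics/{n}0.png");x,y,w,h=roi[k][n];s=im[y:y+h,x:x+w]
    g=s.max(2)
    for nm,m in(("disc",g>185),("bar",g<32)):
        cs,_=cv2.findContours(m.astype(np.uint8),0,1)
        b=max(cs,key=cv2.contourArea)+np.array([x,y])
        if nm=="disc": b=cv2.convexHull(b)
        r=cv2.minAreaRect(b);M=cv2.moments(b)
        c[n,nm]=(M['m10']/M['m00'],M['m01']/M['m00'])
        print(k,n,nm,np.round(c[n,nm],1),cv2.contourArea(b),cv2.boxPoints(r).round(1).tolist())
  for nm in("disc","bar"): print(k,nm,tri(c["side",nm],c["top",nm]).round(1))
a=cv2.imread("pics/top0.png")[165:265,365:460];b=cv2.imread("pics/side0.png")[145:255,262:362]
cv2.imwrite("pics/crop.png",np.hstack([cv2.resize(a,(395,420),interpolation=2),cv2.resize(b,(395,420),interpolation=2)]))
E
```

```text
R side disc [310. 177.] 1925.0 [[280.0, 157.0], [340.0, 157.0], [340.0, 197.0], [280.0, 197.0]]
R side bar [310.2 172.3] 374.5 [[287.0, 173.10000610351562], [325.8999938964844, 151.5], [333.6000061035156, 165.1999969482422], [294.70001220703125, 186.8000030517578]]
R top disc [393.  215.8] 476.5 [[384.0, 198.0], [404.0, 198.0], [404.0, 231.0], [384.0, 231.0]]
R top bar [411.8 213.9] 83.0 [[394.29998779296875, 200.8000030517578], [396.1000061035156, 198.6999969482422], [429.0, 226.8000030517578], [427.20001220703125, 229.0]]
R disc [577.3 -99.  169.2]
R bar [ 582.6 -135.5  148.8]
L side disc [293.9 298.6] 3587.0 [[257.0, 268.0], [331.0, 268.0], [331.0, 329.0], [257.0, 329.0]]
L side bar [293.5 295.1] 478.5 [[264.8999938964844, 299.1000061035156], [267.0, 283.0], [321.3999938964844, 290.20001220703125], [319.29998779296875, 306.29998779296875]]
L top disc [282.2 229.1] 436.0 [[271.79998779296875, 245.60000610351562], [274.79998779296875, 212.60000610351562], [293.3999938964844, 214.3000030517578], [290.3999938964844, 247.3000030517578]]
L top bar [266.  220.2] 48.0 [[261.70001220703125, 241.8000030517578], [268.20001220703125, 198.89999389648438], [270.29998779296875, 199.1999969482422], [263.79998779296875, 242.10000610351562]]
L disc [567.4 104.   82.3]
L bar [571.2 129.2 127.3]
```

View pics/crop.png

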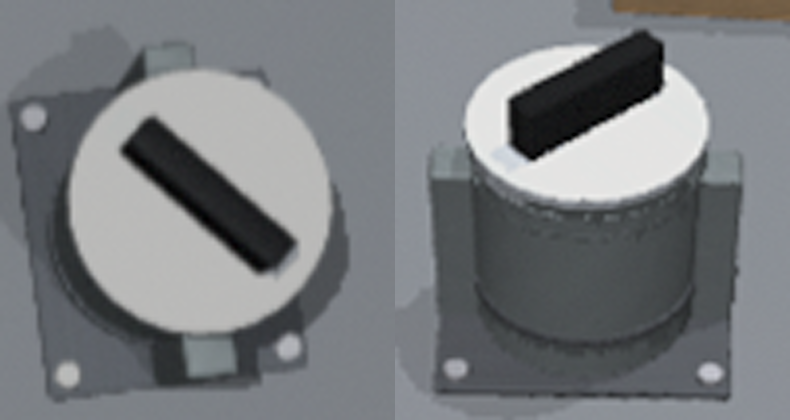

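The crop confirms it: the right cover's bar runs diagonally to the ribs, and a gap shows under its disc. The first top-view masks were too strict, so I'll redo them and check each point.

```bash
cat > m.py <<'E'
from h import *
roi={"R":{"side":(265,145,100,115),"top":(360,165,95,105)},"L":{"side":(235,255,120,135),"top":(225,175,90,100)}}
def measure(k,fs):
  c={};out={}
  for n in("side","top"):
    im=cv2.imread(fs[n]);x,y,w,h=roi[k][n];s=im[y:y+h,x:x+w];g=s.max(2)
    for nm,m in(("disc",g>160),("bar",g<50)):
        cs,_=cv2.findContours(m.astype(np.uint8),0,1)
        b=max(cs,key=cv2.contourArea)+np.array([x,y]);b=cv2.convexHull(b)
        if nm=="disc": c[n,nm]=cv2.fitEllipse(b)[0]; print(k,n,"ellipse",np.round(cv2.fitEllipse(b)[1],1))
        else:
            c[n,nm]=tuple(b.reshape(-1,2).mean(0)); c[n,"q"]=cv2.boxPoints(cv2.minAreaRect(b))
            print(k,n,"bar",cv2.contourArea(b),c[n,"q"].round(1).tolist())
  D=tri(c["side","disc"],c["top","disc"]);print(k,"disc top centre",D.round(1))
  for z in(126,134):print("  ",z,[plane(n,c[n,"disc"],z).round(1).tolist() for n in("side","top")])
  q=np.array([plane("top",p,160)for p in c["top","q"]])
  e=[q[1]-q[0],q[2]-q[1]];L=max(e,key=lambda v:np.linalg.norm(v))
  print("  bar ctr",q.mean(0).round(1),"sides",[np.linalg.norm(v).round(1)for v in e],"angle",np.degrees(np.arctan2(L[1],L[0])).round(1)%180)
E
python3 - <<'E'
from m import *
for k in "RL": measure(k,{n:f"pics/{n}0.png" for n in("side","top")})
T=lambda u,v:(365+u/4.158,165+v/4.2)
S=lambda u,v:(262+(u-395)/3.95,145+v/3.818)
# bolts, top and side
for p in[(33,118),(68,375),(289,347)]:print("bolt",plane("top",T(*p),4).round(1))
for p in[(456,368),(711,372)]:print("bolt s",plane("side",S(*p),4).round(1))
# rib outer top edge midpoints / corners in top view
for p in[(149,47),(190,44),(186,374),(234,372)]:print("rib corner",plane("top",T(*p),100).round(1))
# bar top corners: nearest(side) pairs
print("bar far end", tri(S(662,48),T(297,243)).round(1),tri(S(640,31),T(297,243)).round(1))
for s,t in[((512,100),(152,117)),((531,110),(122,150)),((640,31),(297,243)),((662,45),(262,273))]:print(tri(S(*s),T(*t)).round(1))
E
```

```text
R side ellipse [41.7 62.1]
R side bar 653.0 [[287.0, 173.10000610351562], [325.8999938964844, 151.5], [333.79998779296875, 165.60000610351562], [294.79998779296875, 187.1999969482422]]
R top ellipse [62.  62.4]
R top bar 472.5 [[393.70001220703125, 200.5], [400.79998779296875, 192.3000030517578], [435.29998779296875, 222.3000030517578], [428.1000061035156, 230.5]]
R disc top centre [ 585.3 -139.6  134.7]
   126 [[587.0, -149.6, 126.0], [586.0, -141.0, 126.0]]
   134 [[585.7, -140.4, 134.0], [585.1, -139.7, 134.0]]
  bar ctr [ 583.7 -138.5  160. ] sides [np.float64(19.6), np.float64(81.0)] angle 48.5
L side ellipse [62.3 75.8]
L side bar 1009.5 [[264.20001220703125, 293.1000061035156], [268.79998779296875, 274.70001220703125], [323.20001220703125, 288.29998779296875], [318.6000061035156, 306.6000061035156]]
L top ellipse [61.9 63.2]
L top bar 390.5 [[255.89999389648438, 241.5], [261.1000061035156, 196.8000030517578], [270.6000061035156, 197.89999389648438], [265.3999938964844, 242.60000610351562]]
L disc top centre [570.2 135.  126.6]
   126 [[570.3, 134.6, 126.0], [570.3, 135.1, 126.0]]
   134 [[569.2, 140.2, 134.0], [569.4, 134.1, 134.0]]
  bar ctr [568.3 130.2 160. ] sides [np.float64(80.3), np.float64(17.0)] angle 174.2
bolt [641.6 -78.2   4. ]
bolt [513.9 -94.8   4. ]
bolt [ 527.9 -205.     4. ]
bolt s [642.9 -84.8   4. ]
bolt s [ 514.5 -101.5    4. ]
rib corner [ 658.8 -123.4  100. ]
rib corner [ 660.2 -142.3  100. ]
rib corner [ 510.3 -138.6  100. ]
rib corner [ 511.2 -160.4  100. ]
bar far end [ 559.1 -178.8  153.2] [ 563.8 -176.7  163.6]
[ 616.  -115.3  164.4]
[ 602.8 -101.4  171.3]
[ 563.8 -176.7  163.6]
[ 551.  -160.5  169.3]
```

The proud cover's disc top is at (585,-140), z≈134.7 against 134 expected. The home cover reads 126.6 against 126 expected. The bar is at about 49° and the ribs at about 7°, so the cover has to turn 42° clockwise. Moving over it now.

arm_command:
  steps:
    - [[1, 0.9, -0.27, 0, 0, 0, 0], [1, 0.9, -0.27, 0, 0, 0, 0], [1, 0.9, -0.27, 0, 0, 0, 0], [1, 0.9, -0.27, 0, 0, 0, 0], [1, 0.9, -0.27, 0, 0, 0, 0], [1, 0.9, -0.27, 0, 0, 0, 0], [1, 0.9, -0.27, 0, 0, 0, 0], [1, 0.9, -0.27, 0, 0, 0, 0]]
  squeeze: 40

```text
time_s: 1.1
eef_pos: [510.7, -207.6, 245.0]
ee_rot: [-0.0, 0.973, 0.233, -0.0]
force: [-0.2, -0.1, 0.9]
grip_width: 1.001
grip_force: 0.0
```

arm_command:
  steps:
    - [[0.7, 0.9, -0.27, 0, 0, 0, 0], [0.7, 0.9, -0.27, 0, 0, 0, 0], [0.7, 0, 0, 0, 0, 0, -0.85], [0.7, 0, 0, 0, 0, 0, -0.85], [0.7, 0, 0, 0, 0, 0, -0.85], [0.7, 0, 0, 0, 0, 0, 0], [0.7, 0, 0, 0, 0, 0, 0]]

```text
time_s: 1.98
eef_pos: [577.7, -144.0, 245.1]
ee_rot: [-0.0, 0.911, 0.412, -0.0]
force: [-0.5, 0.9, 0.0]
grip_width: 0.697
grip_force: 0.0
```

```bash
cat > s.py <<'E'
from h import *
s=sense();w,x,y,z=s["ee_rot"];R=np.array([[1-2*(y*y+z*z),2*(x*y-z*w),2*(x*z+y*w)],[2*(x*y+z*w),1-2*(x*x+z*z),2*(y*z-x*w)],[2*(x*z-y*w),2*(y*z+x*w),1-2*(x*x+y*y)]])
print(s["time_s"],s["eef_pos"].round(1),"yaw",np.degrees(np.arctan2(R[1,0],R[0,0])).round(1),"to bar in tool",(R.T@(np.array([585,-140,155])-s["eef_pos"])).round(1),"f",s["force"].round(1),s["grip_width"],s["grip_force"],s["joints"].round(2))
E
python3 s.py
```

```text
1.975 [ 577.7 -144.   245.1] yaw 48.7 to bar in tool [ 7.8  2.8 90.1] f [-0.5  0.9  0. ] 0.6972644352983661 0.0 [-0.44  0.47  1.27 -0.    1.4   0.28]
```

arm_command:
  steps:
    - [[0.7, 0.16, 0.06, 0.4, 0, 0, 0], [0.7, 0, 0, 0.5, 0, 0, 0], [0.7, 0, 0, 0.5, 0, 0, 0], [0.7, 0, 0, 0.3, 0, 0, 0], [0.7, 0, 0, 0.1, 0, 0, 0], [0.7, 0, 0, 0, 0, 0, 0]]

```text
time_s: 2.72
eef_pos: [585.5, -140.1, 155.8]
ee_rot: [0.0, 0.911, 0.413, 0.0]
force: [-0.6, 0.5, 0.2]
grip_width: 0.702
grip_force: 0.0
```

```bash
python3 s.py; python3 - <<'E'
from h import *
a=capture("top")[150:280,350:480];b=capture("side")[110:270,240:400]
cv2.imwrite("pics/pre.png",np.hstack([cv2.resize(a,(400,400)),cv2.resize(b,(400,400))])[:,:,::-1])
E
```

```text
2.725 [ 585.5 -140.1  155.8] yaw 48.8 to bar in tool [-0.3 -0.5  0.7] f [-0.6  0.5  0.2] 0.7016088870282298 0.0 [-0.43  0.56  1.37 -0.    1.21  0.29]
```

View pics/pre.png

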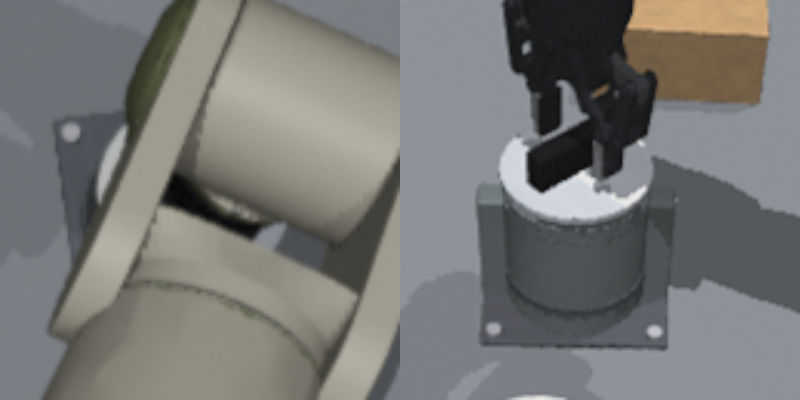

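The fingers straddle the bar on both sides (right panel, bar about (560,150), pads at (545,115) and (607,155)), clear of the disc. Next I close.

arm_command:
  steps:
    - [[0, 0, 0, 0, 0, 0, 0], [0, 0, 0, 0, 0, 0, 0], [0, 0, 0, 0, 0, 0, 0], [0, 0, 0, 0, 0, 0, 0], [0, 0, 0, 0, 0, 0, 0], [0, 0, 0, 0, 0, 0, 0]]
  squeeze: 40

```text
time_s: 3.58
eef_pos: [585.4, -140.1, 155.6]
ee_rot: [0.0, 0.911, 0.413, 0.0]
force: [-0.8, 1.0, 4.9]
grip_width: 0.205
grip_force: 43.0
```

```bash
python3 s.py
```

```text
3.575 [ 585.4 -140.1  155.6] yaw 48.8 to bar in tool [-0.2 -0.4  0.6] f [-0.8  1.   4.9] 0.20533577559332788 43.04369866847992 [-0.43  0.56  1.37 -0.    1.21  0.29]
```

The bar is gripped: the opening is 17.4 mm for an 18 mm bar. Turning +0.73 rad about tool z, clockwise seen from above.

arm_command:
  steps:
    - [[0, 0, 0, 0, 0, 0, 0.7], [0, 0, 0, 0, 0, 0, 0.7], [0, 0, 0, 0, 0, 0, 0.7], [0, 0, 0, 0, 0, 0, 0.7], [0, 0, 0, 0, 0, 0, 0.7], [0, 0, 0, 0, 0, 0, 0.7], [0, 0, 0, 0, 0, 0, 0.7], [0, 0, 0, 0, 0, 0, 0]]

```text
time_s: 4.58
eef_pos: [585.0, -139.8, 154.6]
ee_rot: [-0.0, 0.998, 0.059, -0.001]
force: [0.2, 0.9, -2.3]
grip_width: 0.201
grip_force: 42.1
```

```bash
python3 s.py
```

```text
4.575 [ 585.  -139.8  154.6] yaw 6.8 to bar in tool [-0.1  0.2 -0.4] f [ 0.2  0.9 -2.3] 0.2014389081023809 42.106749415397644 [-0.43  0.56  1.37  0.    1.21  1.02]
```

Yaw is 6.8°, with forces low. I'll lower gently by 8 mm so the lugs seat.

arm_command:
  steps:
    - [[0, 0, 0, 0.04, 0, 0, 0], [0, 0, 0, 0.04, 0, 0, 0], [0, 0, 0, 0.04, 0, 0, 0], [0, 0, 0, 0, 0, 0, 0]]

```text
time_s: 5.08
eef_pos: [585.2, -139.9, 149.1]
ee_rot: [-0.0, 0.998, 0.059, -0.0]
force: [0.3, 0.3, -1.0]
grip_width: 0.205
grip_force: 42.1
```

```bash
python3 s.py
```

```text
5.075 [ 585.2 -139.9  149.1] yaw 6.7 to bar in tool [-0.2  0.  -5.9] f [ 0.3  0.3 -1. ] 0.20468646896532527 42.10967481136322 [-0.43  0.56  1.38  0.    1.2   1.02]
```

It dropped about 6 mm with no resistance, so the lugs are in the notches. I'll release for the last 2 mm and retreat straight up.

arm_command:
  steps:
    - [[0, 0, 0, 0.03, 0, 0, 0], [0.7, 0, 0, 0, 0, 0, 0], [0.7, 0, 0, 0, 0, 0, 0], [0.7, 0, 0, 0, 0, 0, 0], [0.7, 0, 0, 0, 0, 0, 0], [0.7, 0, 0, -0.2, 0, 0, 0], [0.7, 0, 0, -0.6, 0, 0, 0], [0.7, 0, 0, -0.9, 0, 0, 0]]

```text
time_s: 6.08
eef_pos: [584.9, -139.8, 233.6]
ee_rot: [-0.0, 0.998, 0.059, -0.001]
force: [-0.1, 0.7, -0.1]
grip_width: 0.698
grip_force: 0.0
```

arm_command:
  steps:
    - [[0.7, 0, 0, -0.4, 0, 0, 0], [0.7, -0.6, 0.8, 0, 0, 0, 0], [0.7, -0.6, 0.8, 0, 0, 0, 0], [0.7, -0.6, 0.8, 0, 0, 0, 0], [0.7, -0.6, 0.8, 0, 0, 0, 0], [0.7, -0.6, 0.8, 0, 0, 0, 0], [0.7, -0.6, 0.8, 0, 0, 0, 0], [0.7, 0, 0, 0, 0, 0, 0]]

```text
time_s: 7.08
eef_pos: [432.9, -401.8, 253.2]
ee_rot: [0.0, 0.998, 0.057, -0.0]
force: [0.1, 0.8, 0.6]
grip_width: 0.706
grip_force: 0.0
```

```bash
python3 s.py; python3 - <<'E'
from m import *
o={}
for n in("side","top"):
    im=capture(n);cv2.imwrite(f"pics/{n}1.png",im[:,:,::-1]);o[n]=im[:,:,::-1]
for k in "RL": measure(k,{n:f"pics/{n}1.png" for n in o})
cv2.imwrite("pics/end.png",np.hstack([cv2.resize(o["top"][150:280,350:480],(400,400)),cv2.resize(o["side"][130:270,240:380],(400,400))]))
E
```

```text
7.075 [ 432.9 -401.8  253.2] yaw 6.5 to bar in tool [ 180.7 -243.1   98. ] f [0.1 0.8 0.6] 0.7062983281784715 0.0 [-0.95  0.45  1.27 -0.    1.41  0.51]
R side ellipse [42.1 61.4]
R side bar 705.5 [[289.0, 164.0], [332.0, 164.0], [332.0, 181.0], [289.0, 181.0]]
R top ellipse [61.8 61.9]
R top bar 469.5 [[404.79998779296875, 190.1999969482422], [415.6000061035156, 188.8000030517578], [421.5, 233.5], [410.79998779296875, 235.0]]
R disc top centre [ 584.8 -139.2  126.5]
   126 [[585.2, -139.9, 126.0], [584.5, -139.3, 126.0]]
   134 [[584.0, -130.8, 134.0], [583.6, -138.0, 134.0]]
  bar ctr [ 582.9 -136.3  160. ] sides [np.float64(19.4), np.float64(80.8)] angle 6.800000000000011
L side ellipse [62.5 75.8]
L side bar 1009.5 [[264.20001220703125, 293.1000061035156], [268.79998779296875, 274.70001220703125], [323.20001220703125, 288.29998779296875], [318.6000061035156, 306.6000061035156]]
L top ellipse [61.9 63.3]
L top bar 678.5 [[263.70001220703125, 259.29998779296875], [296.0, 221.0], [311.5, 234.0], [279.1000061035156, 272.3999938964844]]
L disc top centre [570.3 135.  126.5]
   126 [[570.3, 134.6, 126.0], [570.4, 135.1, 126.0]]
   134 [[569.2, 140.3, 134.0], [569.5, 134.1, 134.0]]
  bar ctr [520.4  86.6 160. ] sides [np.float64(88.4), np.float64(36.0)] angle 140.3
```

View pics/end.png

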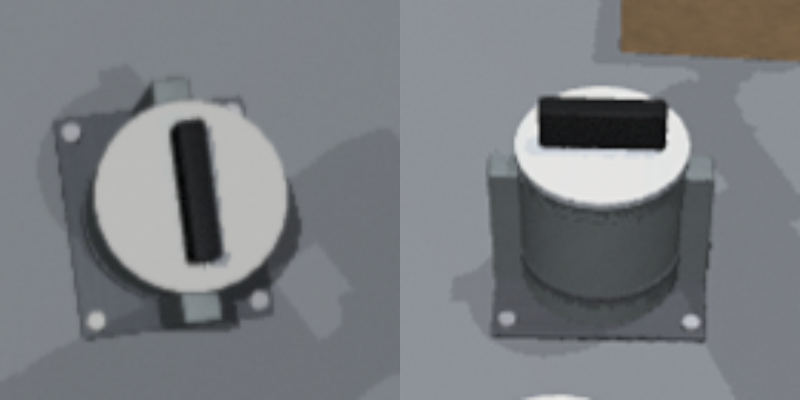

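The bar, at (197,190) in the left panel, is now in line with the ribs at (170,90) and (203,305). The gap under the disc is gone, and the disc top reads 126.5 mm, which is flush. The other cover's disc and side-view bar are unchanged; its changed top-view bar reading is probably shadow in the mask. Handing in.

```bash
python3 -c "
from rig import *
print(finish_job())"
```

```text
the job is handed in; nothing more can be done
None
```

I turned the proud cover about 42° clockwise until its lugs dropped into the notches; it now lies flush on the rim and is released. I left the other cover alone, and the job is handed in.

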